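# Prop a chased copper panel on the sloping work rest and close the toe jaw on its foot

### The job

Take the copper-faced panel out of the storage rack and lean it on the sloping work rest: foot down on the wooden base right at the bottom of the slope, back flat against the slope, centred, copper face outward; set it down gently, without dropping or ramming it, and let go. Then slide the toe jaw along its rail up to the panel's foot until its sprung rubber pad is felt to press firmly on it (pad well pushed in on its spring, but not rammed), and leave it holding by itself. Leave the steel plate in the rack and the other things on the bench where they are.

Things in the scene. Friction and masses are not known exactly. Their poses are not given: they have to be found in the camera images.
- panel: Chased panel: slab 10 mm thick (x), 120 wide (y), 150 tall (z), 0.25 to 0.5 kg, dark wood with copper sheet on its +x face (spiral and bosses up to 2.5 mm proud, 45 to 115 mm above its foot). Origin: middle of its bottom; z runs to the top edge. Starts upright in either rack slot, top edge 162 mm above the bench; pinch the top edge through the thickness from above.
- rack: Wooden storage rack, fixed, 130 mm (x) by 120 mm (y), with two slots along its y axis at x = +40 and x = -40 mm. Origin: centre of its underside. Slot floors are 12 mm above the bench; slots are 14 mm wide and 36 mm deep, between bars whose tops are 48 mm above the bench.
- plate: Plain steel plate without relief, 9 mm thick (x), 110 mm wide (y), 95 mm tall (z), upright in the other rack slot; origin at the middle of its bottom. Not to be moved.
- stand: Sloping wooden work rest, fixed. +x is its front, y across, z up; origin on the bench under the foot of the slope. Base 20 mm high: 150 mm wide from x = -80 to +20 mm, then a 70 mm wide arm with the jaw's rail out to x = +190 mm. A panel seated right leans back 25 degrees with its origin at about x = 4.5, y = 0, z = 22 mm.
- slope_top (a point): Middle of the upper front edge of the rest's sloping board (axes as the rest's). The board is 130 mm wide; its front face starts at the rest's x = 0, z = 20 mm and leans back (towards -x) 25 degrees from vertical for 105 mm along the slope, so this point is at x = -44, z = 115 mm. A block behind the board reaches back to x = -72 mm and up to z = 100 mm.
- toe: Toe jaw's steel carriage, axes as the rest's; slides only along the rest's x (towards -x closes), with about 6 N drag, and stays where left, also against the pressed pad. Origin: centre of its underside, 20 mm above the bench, on the rest's centre line, at rest x = 120 to 140 mm at the start (140 = fully open; 115 mm travel). 36 mm (x) by 50 mm (y), top 23 mm above its origin.
- toe_fin (a point): Top centre of the upright dark fin on the carriage, to push or grip: 14 mm (x) by 40 mm (y), from 23 to 80 mm above the carriage's origin and centred over it. In front (-x) of the carriage a screw carries the rubber pad, 60 mm wide, 30 mm tall, parallel to the slope.
- toe_nose (a point): Point on the carriage's front face, 18 mm ahead (-x) of its origin and 14 mm above it, where the pad's screw comes out. The pad's lower edge stands 32 to 57 mm ahead of this point: it differs each time and is not reported, feel for it. The pad is sprung along x, 0.55 N per mm, 10 mm travel; a hand pushing the fin feels the 6 N drag plus the spring (2 N at 4 mm in, 5.5 N at the end).
- dapping_block: Steel dapping cube, 50 mm, with round hollows; a bystander.
- hammer: Hammer, 260 mm long, lying on the bench; a bystander.
- punch_pot: Terracotta pot 86 mm wide, 90 mm high, with steel punches standing in it to about 145 mm; a bystander.
Things that resemble listed ones, but are neither listed nor needed, are in the scene too. Of the things that look like the panel, the smallest one is meant.

How it is judged (in metres and radians):
On the way, in this order (a step that is already met when the one before it is completed fails the run):
1. the panel leans on the slope, foot on the base, centred, copper outward, let go, with the jaw not yet on it (angle between panel's own x axis and vertical between 1.014 and 1.254 rad and angle between the y axis of panel and the y axis of stand, either way round below 0.08 rad and y of panel in the frame of stand between -0.015 and 0.015 m and x of panel in the frame of stand between -0.004 and 0.016 m and z of panel in the frame of stand between 0.014 and 0.032 m and contact force between each of the fingers, toe and panel below 0.05 N), for 0.2 s.
2. the jaw's pad presses on the panel's foot with more than 2 N (contact force between toe and panel above 2 N), for 0.3 s.
At the end, for the whole second after the job is handed in: The panel rests on the work rest at 25 degrees (within 4.5 degrees), copper outward, square to it within 0.08 rad and centred within 15 mm, its foot on the base within 6 mm of the bottom of the slope, at rest, with the toe jaw's pad by itself pressing on it with 1.8 to 15 N (angle between panel's own x axis and vertical between 1.054 and 1.214 rad and angle between the y axis of panel and the y axis of stand, either way round below 0.08 rad and y of panel in the frame of stand between -0.015 and 0.015 m and x of panel in the frame of stand between -0.004 and 0.0105 m and z of panel in the frame of stand between 0.014 and 0.028 m and contact force between toe and panel between 1.8 and 15 N and linear speed of panel below 0.01 m/s and contact force between panel and stand above 0.5 N); the robot touches nothing.
It fails at once if the jaw is rammed onto the panel with more than 22 N (contact force between toe and panel above 22 N).
It fails at once if the panel is rammed into the rest with more than 80 N (contact force between panel and stand above 80 N).
It fails at once if the panel is dropped onto the rest: moving faster than 0.35 m/s with its foot within 40 mm of the base (linear speed of panel above 0.35 m/s and horizontal distance between panel and stand below 0.06 m and height (world z) of panel below 0.06 m).
It fails at once if the steel plate or a bystander is moved by more than 30 mm (distance of any of plate, dapping_block, hammer, punch_pot from where it was at the start of the episode above 0.03 m).
It also fails if it takes over 58 s, if anything falls off the work surface, if the arm or the gripper's body presses on something with over 40 N, if the wrist force passes 120 N, or if a joint passes its speed limit or range.

### The arm

A 6-joint arm with a two-finger parallel gripper is mounted at the origin on the work surface. World frame = base frame: x ahead of the robot, y to its left, z up, the work surface at z = 0. Lengths are in m, angles in degrees, forces in N, time in s.
With the tool pointing down it reaches from about 0.375 to 0.9 m from the base axis. Payload 3.1 kg.
Tool frame: the origin (TCP) lies on the front face of the gripper's body, between the roots of the fingers; the fingertips stand 70 mm ahead of it and the grasp point (between the pads) lies 51 mm ahead of it (bot.tip_extent is the distance from the TCP to the fingertips, in m); z points along the fingers, x is the direction in which the jaws open and shut, and the axes are right-handed (so a half turn about z gives the same grasp; the last joint's range is limited). The gripper opens to 87 mm and grips with 3 to 60 N. Pads are 19 mm wide; open, the fingers measure 117 mm over their backs; the gripper's body (75 mm by 190 mm) begins 51 mm behind the grasp point.
Start: joints at [66.549, 30.224, 82.088, -0, 67.689, -10.227], TCP at [0.143, 0.608, 0.292] pointing down, gripper open.
Joint ranges: [-176.69, 176.69], [-43.24, 126.21], [12.49, 139.97], [-82, 262], [0, 151.66], [-163.58, 163.58]. Speed limits (degrees/s): [159.86, 159.86, 180, 180, 180, 180].

### API

Orientations are given as a 3x3 rotation matrix whose columns are the frame's x, y, z axes.
In Python, from rig import bot, viewer, ticket gives the robot as it stands. The module is installed in compiled form; this text tells all that it offers.
- The arm moves only by the tool arm_command, never from a script. Its argument "targets" is a list of rows, each an object with "rot": the turn, a rotation vector about the tool's x, y, z in degrees, a list of three; "offset": the shift along the tool's x, y, z in cm, a list of three; "gripper": the closure, from 0 (fully open) to 1 (shut). A call has 1 to 8 rows; each row is the pose to reach, as a shift and turn from the pose commanded when the call began, along the tool's axes at that moment; what a row does not reach only later rows make up. A row lasts 1/10 s, in which the tool goes at most 50 mm and 8.59 degrees, less where a joint would pass 70% of its speed; a pose out of reach is approached as far as the arm can. A call with a gripper value outside its range is refused whole. The fingers move at their own pace and stop on an object; the grip force is fixed at half the most. Time passes only in rows, so rows that repeat a pose let the fingers close. It gives the time, the measured TCP pose, the force and the opening at its end, in the units of the state.
- bot.read_state(): the state, without advancing time (a new reading comes with each control period).
- viewer.capture(name): name is "side" or "top"; returns a dict with "frame" (420x560x3 uint8, red, green, blue), "fx", "fy", "cx", "cy" (pixels), "view" (4x4, takes a point from world to camera coordinates). Camera axes: x right, y down, z forward; pixel columns grow to the right and rows downward; lengths in m; the calibration is good to about 2 mm. A picture is of the moment at which its call begins. There is no depth.
- ticket.hand_in(): hands the job in, once; it reports no verdict.
The state is a dict: "time_s": time; "joint_positions": joint angles; "qvel": joint speeds; "tau": joint torques, N m; "position": TCP position; "tcp_rot": TCP orientation; "force": force on the tool from outside, world axes, zero at the start; "moment": the same for the moment, N m; "opening": opening from 0.0 (shut) to 1.0 (fully open).
Only numpy, scipy, OpenCV 4.12 (cv2) and the standard library are available. Lean on these libraries where they do the work, as an engineer would, in place of code of your own. Each camera call takes 0.05 s, during which the arm holds its last target. There are 200 camera calls.

## Working session

There is one attempt and no reset: what is moved stays moved. The work goes in short steps, Python scripts to look and compute and a tool call to move; the robot and the scene stay as the last step left them, time stands still between calls to the robot, and variables do not carry over. Pictures are saved under pics/ and viewed, about 8 in all and at most 12, crops included, and the job is handed in when it is done.

Besides the shell and the picture viewer there is one more tool, called as name(argument=value, ...), one argument or row to a line, values as JSON. arm_command: Moves the arm, as the interface text tells. Its arguments: {"type":"object","properties":{"targets":{"type":"array"}},"required":["targets"]}

```bash
mkdir -p pics
cat > h.py <<'E'
import numpy as np, cv2
from rig import bot, viewer, ticket
def cap(n,save=None):
    c=viewer.capture(n)
    if save: cv2.imwrite('pics/'+save+'.png',c['frame'][:,:,::-1])
    return c
def ray(c,u,v):
    R=c['view'][:3,:3];t=c['view'][:3,3]
    d=R.T@np.array([(u-c['cx'])/c['fx'],(v-c['cy'])/c['fy'],1]);return -R.T@t,d
def onz(c,u,v,z):
    o,d=ray(c,u,v);return o+d*(z-o[2])/d[2]
def proj(c,p):
    q=c['view'][:3,:3]@np.array(p)+c['view'][:3,3]
    return np.array([c['fx']*q[0]/q[2]+c['cx'],c['fy']*q[1]/q[2]+c['cy']])
E
python3 - <<'E'
from h import *
a=cap('top','top0');b=cap('side','side0')
np.set_printoptions(precision=4,suppress=True)
for c in(a,b): print(c['fx'],c['cx'],c['cy'],-c['view'][:3,:3].T@c['view'][:3,3]);print(c['view'])
print(bot.read_state())
E
```

```text
535.3402634159487 278.25625354343805 199.18656499486502 [ 0.3638 -0.0251  1.8923]
[[ 0.0045 -1.     -0.0003 -0.0262]
 [-0.9935 -0.0044 -0.1135  0.576 ]
 [ 0.1135  0.0008 -0.9935  1.8388]
 [ 0.      0.      0.      1.    ]]
399.3886971331407 276.2671057578508 209.54760281895545 [ 0.3275 -0.7502  0.936 ]
[[ 0.9482 -0.3176  0.0021 -0.5508]
 [-0.2334 -0.7013 -0.6736  0.1809]
 [ 0.2154  0.6382 -0.7391  1.1   ]
 [ 0.      0.      0.      1.    ]]
{'time_s': 0.1, 'joint_positions': array([ 66.5492,  30.2724,  82.1494,  -0.0016,  67.6914, -10.2277]), 'qvel': array([-0.0989, -0.1163, -0.0941, -0.0302,  0.1664,  0.0059]), 'tau': array([  0.0003, -44.0986, -17.7151,   0.0635,   0.0534,  -0.    ]), 'position': array([0.1427, 0.6079, 0.2914]), 'tcp_rot': array([[ 0.2287,  0.9735, -0.0008],
       [ 0.9735, -0.2287, -0.0018],
       [-0.0019, -0.0003, -1.    ]]), 'force': array([-0.9343,  0.9256,  0.7841]), 'moment': array([0.0248, 0.0247, 0.0089]), 'opening': 0.9970959930405366}
```

View pics/top0.png

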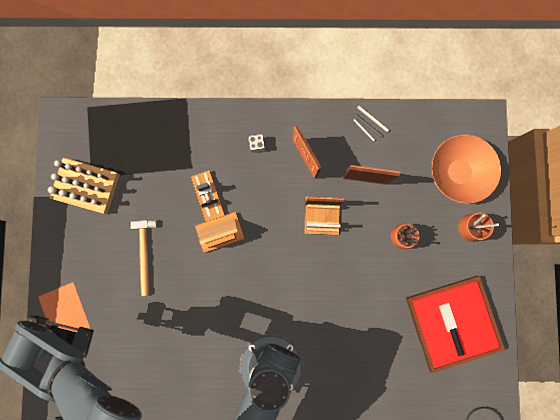

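View pics/side0.png

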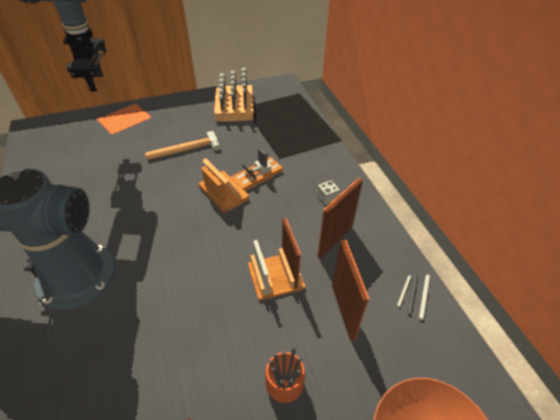

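Candidates for the panel: the slab in the rack at top (323,200) / side (290,255), and the two larger free-standing slabs at top (305,150) and (372,174). The orange sheet at (63,305) is flat. I choose the smallest, in the rack's far slot, and will check it in a crop.

Run:
```python
import cv2,numpy as np
a=cv2.imread('pics/top0.png');b=cv2.imread('pics/side0.png')
r=lambda i,s:cv2.resize(i,None,fx=s,fy=s,interpolation=cv2.INTER_CUBIC)
A=r(a[160:260,185:350],4.8)[:, :792]   # x=185,y=160 s=4.8
cv2.imwrite('pics/c_top.png',A)
B=r(b[140:310,190:380],3.5);cv2.imwrite('pics/c_side.png',B)
```

```text
(no output)
```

View pics/c_top.png

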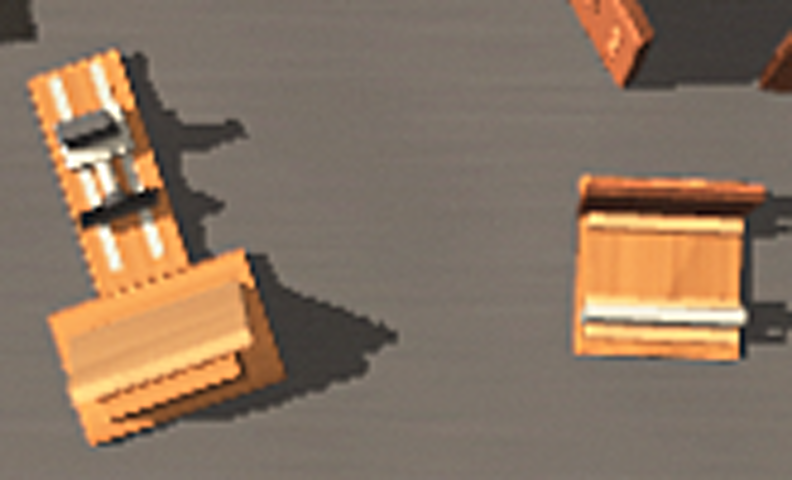

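View pics/c_side.png

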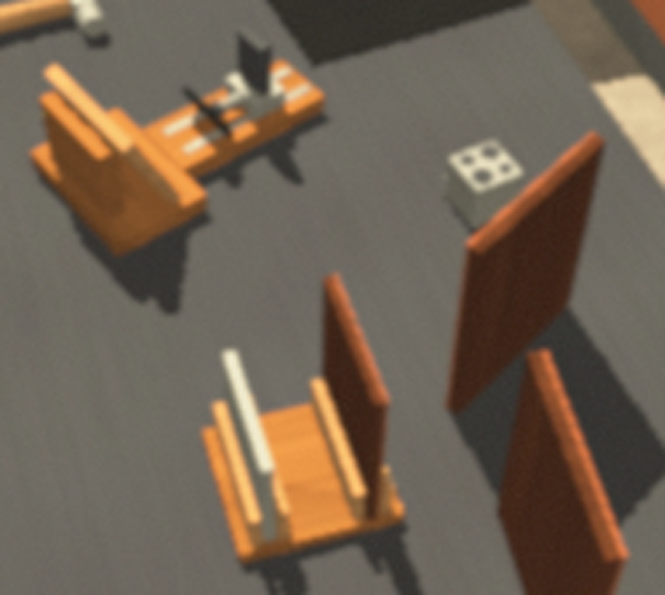

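Top crop: the rack panel's top edge runs from (582,186) to (763,195) in the crop, with the steel plate at (665,315) and the stand at lower left with its rail pointing up-left. Side crop: the rack panel at (355,390) is clearly the smallest slab and shows a plain, relief-free dark face to −x, so the copper should face world +x.

```bash
cat > m.py <<'E'
from h import *
np.set_printoptions(precision=4,suppress=True)
a=cap('top','top1');b=cap('side','side1')
T=lambda x,y,z:onz(a,185+x/4.8-.4,160+y/4.8-.4,z)
S=lambda p:((proj(b,p)-[190,140])*3.5)
l,r=T(582,186,.162),T(763,195,.162)
print('panel',l,r,np.linalg.norm(l-r),'mid',(l+r)/2,'yaw',np.degrees(np.arctan2(-(l-r)[0],(l-r)[1])), 'side crop',S(l),S(r))
l,r=T(584,312,.107),T(746,315,.107);print('plate',l,r,np.linalg.norm(l-r))
sp=np.array([[-80,75],[-80,-75],[20,-75],[20,75],[190,35],[190,-35]])/1000
im=[(95,443),(285,378),(243,250),(48,318),(28,75),(118,48)]
w=np.array([T(*p,.02)[:2] for p in im])
for sel in([0,1,2,3,4,5],[2,3,4,5]):
    P,W=sp[sel],w[sel];H=(P-P.mean(0)).T@(W-W.mean(0))
    th=np.arctan2(H[0,1]-H[1,0],H[0,0]+H[1,1]);R=np.array([[np.cos(th),-np.sin(th)],[np.sin(th),np.cos(th)]])
    t=W.mean(0)-R@P.mean(0);print('stand',t,np.degrees(th));print(1000*(sp@R.T+t-w))
st=lambda x,y,z:[*(R@[x,y]+t),z]
for q in[(-.044,.065,.115),(-.044,-.065,.115),(-.08,-.075,0),(.19,-.035,.02)]: print('side',q,S(st(*q)),'top',(proj(a,st(*q))-[185,160])*4.8)
f=T(92,127,.10);print('fin',f,(R.T@(f[:2]-t)))
f=T(120,205,.055);print('pad',f,(R.T@(f[:2]-t)))
E
python3 m.py
```

```text
panel [ 0.5645 -0.1135  0.162 ] [ 0.559  -0.2361  0.162 ] 0.12275804159420725 mid [ 0.5617 -0.1748  0.162 ] yaw -2.610092223895254 side crop [330.3284 270.0616] [382.2163 400.7482]
plate [ 0.4827 -0.1176  0.107 ] [ 0.4811 -0.2302  0.107 ] 0.11266176702285297
stand [0.4908 0.1912] 19.347038179563214
[[-1.3473  2.7645]
 [ 0.674  -1.5206]
 [ 1.7166 -0.213 ]
 [ 2.4375 -0.2126]
 [-3.1081 -0.3665]
 [-0.3727 -0.4517]]
stand [0.4904 0.192 ] 19.052876101918947
[[-1.4644  4.0991]
 [-0.1704 -0.4393]
 [ 1.0411  0.3834]
 [ 2.4893  0.6371]
 [-2.9632 -0.4086]
 [-0.5672 -0.612 ]]
side (-0.044, 0.065, 0.115) [56.7077 61.4226] top [ 65.9444 386.7197]
side (-0.044, -0.065, 0.115) [135.5135 140.3808] top [244.8178 326.048 ]
side (-0.08, -0.075, 0) [118.858  256.5206] top [285.414  377.4252]
side (0.19, -0.035, 0.02) [327.636   94.2222] top [116.8944  46.8424]
fin [0.612  0.2282 0.1   ] [ 0.1267 -0.0054]
pad [0.5617 0.2133 0.055 ] [ 0.0743 -0.0031]
```

```bash
cat >> h.py <<'E'
from scipy.spatial.transform import Rotation as Ro
np.set_printoptions(precision=4,suppress=True)
def tri(a,pa,b,pb):
    o1,d1=ray(a,*pa);o2,d2=ray(b,*pb);d1/=np.linalg.norm(d1);d2/=np.linalg.norm(d2)
    s=np.linalg.lstsq(np.c_[d1,-d2],o2-o1,rcond=None)[0];p,q=o1+d1*s[0],o2+d2*s[1]
    return (p+q)/2,np.linalg.norm(p-q)
def Rt(yaw,tilt=0):  # tool: x=object +x, z down along object -z; tilt leans object back
    o=Ro.from_euler('z',yaw,degrees=True)*Ro.from_euler('y',-tilt,degrees=True)
    return o.as_matrix()@np.diag([1,-1,-1.])
def go(p,R,cmd=None):
    s=bot.read_state();P,C=(s['position'],s['tcp_rot']) if cmd is None else cmd
    print('offset cm',C.T@(np.array(p)-P)*100,'rot',Ro.from_matrix(C.T@R).as_rotvec(degrees=True),'t',s['time_s'],'F',s['force'])
E
python3 - <<'E'
from h import *
a=cap('top');b=cap('side')
for n,pa,pb in[('b2l',(346,166),(344,240.6)),('b2r',(399,178),(368,298.6)),('b1l',(294,127),(361.4,179.4)),('b1r',(318,174),(324.3,210))]: print(n,*tri(a,pa,b,pb))
go((.5617,-.1748,.30),Rt(-2.3))
E
```

```text
b2l [ 0.6694 -0.2432  0.1793] 0.0013108226405464949
b2r [ 0.6335 -0.4115  0.2044] 0.015486488621069256
b1l [ 0.7964 -0.0747  0.1912] 0.004440957415841373
b1r [ 0.6465 -0.153   0.2007] 0.016370229006359024
offset cm [-66.6458  58.6879  -0.7679] rot [ 0.0234  0.0432 79.0751] t 0.3 F [-0.3293 -0.0669  0.5077]
```

Run:
```python
from h import *
a=cap('top');b=cap('side')
i=a['frame'][110:200,280:410,::-1];cv2.imwrite('pics/c_big.png',cv2.resize(i,None,fx=6,fy=6,interpolation=cv2.INTER_CUBIC))
print(onz(a,314.8,177.3,0),onz(a,320,168,.195))
print(tri(a,(320,168),b,(190+470/3.5,140+245/3.5)), tri(a,(317,172),b,(190+450/3.5,140+410/3.5)))
```

```text
[ 0.6592 -0.1539  0.    ] [ 0.6591 -0.1574  0.195 ]
(array([ 0.6559, -0.1562,  0.2027]), np.float64(0.0038389924780769034)) (array([ 0.6668, -0.1586,  0.0036]), np.float64(0.02248417532022883))
```

View pics/c_big.png

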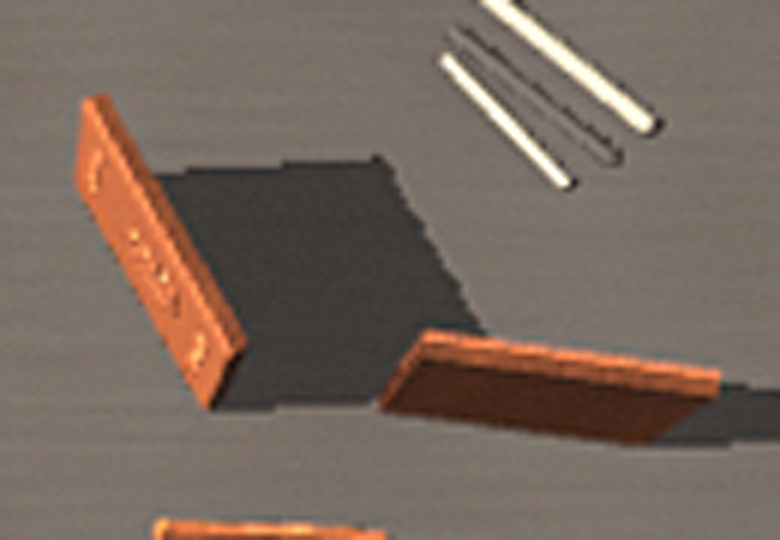

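arm_command(
  targets=[
    {"offset": [-66.6, 58.7, -2], "rot": [0, 0, 79.1], "gripper": 0},
    {"offset": [-66.6, 58.7, -2], "rot": [0, 0, 79.1], "gripper": 0},
    {"offset": [-66.6, 58.7, -2], "rot": [0, 0, 79.1], "gripper": 0},
    {"offset": [-66.6, 58.7, -2], "rot": [0, 0, 79.1], "gripper": 0},
    {"offset": [-66.6, 58.7, -2], "rot": [0, 0, 79.1], "gripper": 0},
    {"offset": [-66.6, 58.7, -2], "rot": [0, 0, 79.1], "gripper": 0},
    {"offset": [-66.6, 58.7, -2], "rot": [0, 0, 79.1], "gripper": 0},
    {"offset": [-66.6, 58.7, -2], "rot": [0, 0, 79.1], "gripper": 0},
  ],
)

```text
time_s: 1.2
position: [0.3324, 0.2542, 0.3017]
tcp_rot: [[0.991, 0.134, 0.001], [0.134, -0.991, 0.0], [0.001, -0.0, -1.0]]
force: [2.6, 0.4, -0.5]
opening: 1.004
```

b1 shows its copper relief (top crop) and b2 shows its plain back. Both are bigger than the rack panel. b1's nearest top corner is at about (0.657, −0.157, 0.20), so I'll grasp about 8 mm to the −y side of centre.

```bash
python3 -c "
from h import *
go((.5617,-.183,.31),Rt(-2.3))"
```

```text
offset cm [16.8704 46.3979 -0.8258] rot [-0.0229 -0.0691  9.9967] t 1.2 F [ 2.5739  0.4029 -0.5437]
```

arm_command(
  targets=[
    {"offset": [4.2, 11.6, -0.8], "rot": [0, 0, 10], "gripper": 0},
    {"offset": [16.9, 46.4, -0.8], "rot": [0, 0, 10], "gripper": 0},
    {"offset": [16.9, 46.4, -0.8], "rot": [0, 0, 10], "gripper": 0},
    {"offset": [16.9, 46.4, -0.8], "rot": [0, 0, 10], "gripper": 0},
    {"offset": [16.9, 46.4, -0.8], "rot": [0, 0, 10], "gripper": 0},
    {"offset": [16.9, 46.4, -0.8], "rot": [0, 0, 10], "gripper": 0},
    {"offset": [16.9, 46.4, -0.8], "rot": [0, 0, 10], "gripper": 0},
    {"offset": [16.9, 46.4, -0.8], "rot": [0, 0, 10], "gripper": 0},
  ],
)

```text
time_s: 2.0
position: [0.5203, -0.0992, 0.3085]
tcp_rot: [[0.999, -0.035, 0.001], [-0.035, -0.999, 0.0], [0.001, -0.0, -1.0]]
force: [0.8, 1.3, 0.4]
opening: 0.998
```

arm_command(
  targets=[
    {"offset": [0, 0, 0], "rot": [0, 0, 0], "gripper": 0},
    {"offset": [0, 0, 0], "rot": [0, 0, 0], "gripper": 0},
    {"offset": [0, 0, 0], "rot": [0, 0, 0], "gripper": 0},
  ],
)

```text
time_s: 2.3
position: [0.5187, -0.0961, 0.308]
tcp_rot: [[0.999, -0.034, -0.002], [-0.034, -0.999, 0.001], [-0.002, -0.001, -1.0]]
force: [0.2, 0.0, 0.3]
opening: 0.998
```

```bash
python3 -c "
from h import *
go((.5617,-.183,.204),Rt(-2.3))
b=cap('side','s2');cv2.imwrite('pics/s2c.png',cv2.resize(b['frame'][120:310,200:390,::-1],None,fx=3,fy=3,interpolation=cv2.INTER_CUBIC))"
```

```text
offset cm [ 4.6124  8.5487 10.3798] rot [-0.0563  0.0947  0.3475] t 2.3 F [0.2232 0.0497 0.2661]
```

View pics/s2c.png

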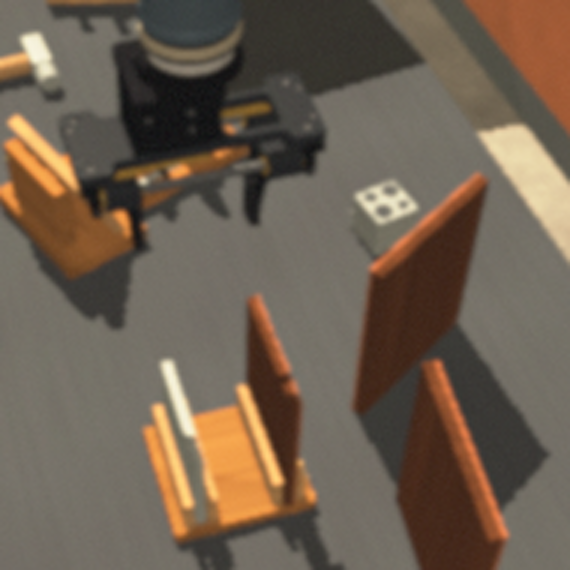

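The picture shows the gripper short of the rack at (200,150) in the crop, with its 190 mm body along the jaw axis. The panel is at (275,400). Next: move over it, then down.

arm_command(
  targets=[
    {"offset": [2.3, 4.3, 0], "rot": [0, 0, 0.3], "gripper": 0},
    {"offset": [4.6, 8.5, 0], "rot": [0, 0, 0.3], "gripper": 0},
    {"offset": [4.6, 8.5, 2], "rot": [0, 0, 0.3], "gripper": 0},
    {"offset": [4.6, 8.5, 4], "rot": [0, 0, 0.3], "gripper": 0},
    {"offset": [4.6, 8.5, 6], "rot": [0, 0, 0.3], "gripper": 0},
    {"offset": [4.6, 8.5, 6], "rot": [0, 0, 0.3], "gripper": 0},
    {"offset": [4.6, 8.5, 6], "rot": [0, 0, 0.3], "gripper": 0},
  ],
)

```text
time_s: 3.05
position: [0.5625, -0.1823, 0.2485]
tcp_rot: [[0.999, -0.038, -0.001], [-0.038, -0.999, 0.0], [-0.001, -0.0, -1.0]]
force: [-0.4, -0.3, 0.3]
opening: 0.998
```

```bash
python3 -c "
from h import *
go((.5617,-.183,.204),Rt(-2.3))
a=cap('top','t3');cv2.imwrite('pics/t3c.png',cv2.resize(a['frame'][130:250,270:400,::-1],None,fx=5,fy=5,interpolation=cv2.INTER_CUBIC))"
```

```text
offset cm [-0.0778  0.0728  4.4518] rot [-0.0224  0.0368  0.1173] t 3.05 F [-0.3932 -0.3145  0.3397]
```

View pics/t3c.png

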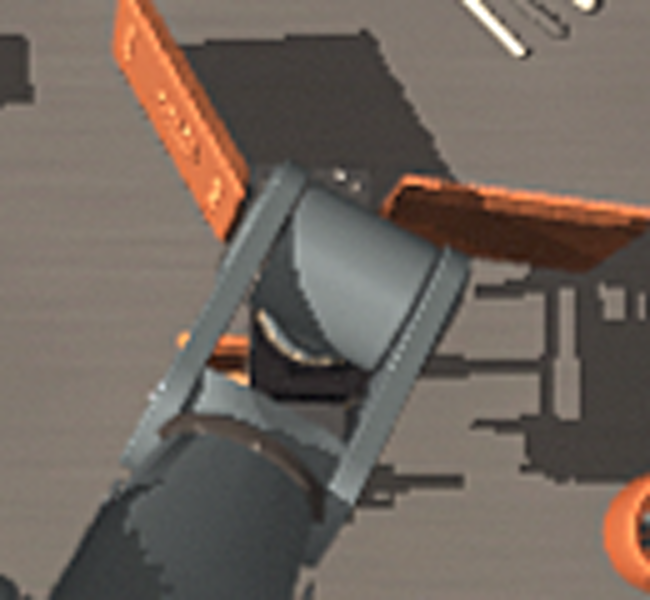

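The top view shows the gripper body end at (345,180) passing between b1's corner (235,220) and b2 (390,200). Clear to descend.

arm_command(
  targets=[
    {"offset": [-0.1, 0.1, 1.1], "rot": [0, 0, 0], "gripper": 0},
    {"offset": [-0.1, 0.1, 2.2], "rot": [0, 0, 0], "gripper": 0},
    {"offset": [-0.1, 0.1, 3.3], "rot": [0, 0, 0], "gripper": 0},
    {"offset": [-0.1, 0.1, 4.5], "rot": [0, 0, 0], "gripper": 0},
    {"offset": [-0.1, 0.1, 4.5], "rot": [0, 0, 0], "gripper": 0},
  ],
)

```text
time_s: 3.6
position: [0.5604, -0.1841, 0.2009]
tcp_rot: [[0.999, -0.04, -0.004], [-0.04, -0.999, 0.002], [-0.004, -0.002, -1.0]]
force: [-0.3, 0.3, 0.6]
opening: 0.997
```

arm_command(
  targets=[
    {"offset": [0, 0, 0], "rot": [0, 0, 0], "gripper": 0.6},
    {"offset": [0, 0, 0], "rot": [0, 0, 0], "gripper": 0.7},
    {"offset": [0, 0, 0], "rot": [0, 0, 0], "gripper": 0.8},
    {"offset": [0, 0, 0], "rot": [0, 0, 0], "gripper": 0.9},
    {"offset": [0, 0, 0], "rot": [0, 0, 0], "gripper": 1},
    {"offset": [0, 0, 0], "rot": [0, 0, 0], "gripper": 1},
    {"offset": [0, 0, 0], "rot": [0, 0, 0], "gripper": 1},
    {"offset": [0, 0, 0], "rot": [0, 0, 0], "gripper": 1},
  ],
)

```text
time_s: 4.4
position: [0.5616, -0.1846, 0.2033]
tcp_rot: [[0.999, -0.04, 0.0], [-0.04, -0.999, -0.0], [0.0, 0.0, -1.0]]
force: [0.5, 0.1, 0.7]
opening: 0.355
```

arm_command(
  targets=[
    {"offset": [0, 0, 0], "rot": [0, 0, 0], "gripper": 1},
    {"offset": [0, 0, 0], "rot": [0, 0, 0], "gripper": 1},
    {"offset": [0, 0, 0], "rot": [0, 0, 0], "gripper": 1},
    {"offset": [0, 0, 0], "rot": [0, 0, 0], "gripper": 1},
    {"offset": [0, 0, 0], "rot": [0, 0, 0], "gripper": 1},
  ],
)

```text
time_s: 4.9
position: [0.5614, -0.1845, 0.2032]
tcp_rot: [[0.999, -0.04, -0.001], [-0.04, -0.999, 0.0], [-0.001, -0.0, -1.0]]
force: [-0.9, 0.2, 0.9]
opening: 0.117
```

arm_command(
  targets=[
    {"offset": [0, 0, -0.5], "rot": [0, 0, 0], "gripper": 1},
    {"offset": [0, 0, -2], "rot": [0, 0, 0], "gripper": 1},
    {"offset": [0, 0, -4], "rot": [0, 0, 0], "gripper": 1},
    {"offset": [0, 0, -6.5], "rot": [0, 0, 0], "gripper": 1},
    {"offset": [0, 0, -9], "rot": [0, 0, 0], "gripper": 1},
    {"offset": [0, 0, -11.5], "rot": [0, 0, 0], "gripper": 1},
    {"offset": [0, 0, -14], "rot": [0, 0, 0], "gripper": 1},
    {"offset": [0, 0, -14], "rot": [0, 0, 0], "gripper": 1},
  ],
)

```text
time_s: 5.7
position: [0.5632, -0.1853, 0.3469]
tcp_rot: [[0.999, -0.04, 0.007], [-0.04, -0.999, -0.004], [0.008, 0.004, -1.0]]
force: [0.0, -0.3, -2.3]
opening: 0.111
```

```bash
python3 -c "
from h import *
s=bot.read_state();print(s['force'],s['moment'],s['opening'])
yaw=19.1
t=np.array([.4905,.1916])
# pre-place: panel origin stand frame, tilt 25, TCP 192.2mm up panel z ; grasp offset along panel y -0.009
R=Rt(yaw,25);o=Ro.from_euler('z',yaw,degrees=True).as_matrix()
p=o@np.array([.0045-.0,0,.022])+[*t,0]
pz=-R[:,2];py=-R[:,1]
pre=p+pz*(.1912+.09)+py*-.009+R[:,0]*.015
print('pre',pre); go(pre,R)
go([pre[0],pre[1]-.15,.37],Rt(yaw,0))
"
```

```text
[ 0.0061 -0.3239 -2.3453] [-0.1447 -0.082  -0.003 ] 0.11101850478701693
pre [0.3982 0.1501 0.2832]
offset cm [-17.8637 -32.8845   6.1169] rot [  4.9435  24.3143 -20.9638] t 5.7 F [ 0.0061 -0.3239 -2.3453]
offset cm [-17.2027 -17.865   -2.5046] rot [  0.2867  -0.3933 -21.3734] t 5.7 F [ 0.0061 -0.3239 -2.3453]
```

```bash
cat >> h.py <<'E'
yaw=19.1;t0=np.array([.4905,.1916,0])
def place(x=.0045,y=0,z=.022,tilt=25,L=.1912,gy=-.009,n=0,up=0,yaw=yaw):
    R=Rt(yaw,tilt);o=Ro.from_euler('z',yaw,degrees=True).as_matrix()
    return o@np.array([x,y,z])+t0-R[:,2]*(L+up)-R[:,1]*gy+R[:,0]*n,R
E
python3 -c "
from h import *
go((.512,.19,.36),Rt(yaw))
A=((.512,.19,.36),Rt(yaw))
P=place(n=.03,up=.03);print(P[0]);go(*P,cmd=A)
"
```

```text
offset cm [ -6.5971 -37.292   -1.4941] rot [  0.2867  -0.3933 -21.3734] t 5.7 F [ 0.0061 -0.3239 -2.3453]
[0.4351 0.1629 0.2352]
offset cm [-8.1587  0.0453 12.4846] rot [ 0. 25. -0.] t 5.7 F [ 0.0061 -0.3239 -2.3453]
```

arm_command(
  targets=[
    {"offset": [-0.3, -1.5, -1], "rot": [0, 0, -1], "gripper": 1},
    {"offset": [-0.9, -5, -1.5], "rot": [0, 0, -3], "gripper": 1},
    {"offset": [-1.7, -9.5, -1.5], "rot": [0, 0, -6], "gripper": 1},
    {"offset": [-2.5, -14, -1.5], "rot": [0, 0, -9], "gripper": 1},
    {"offset": [-3.3, -18.5, -1.5], "rot": [0, 0, -12], "gripper": 1},
    {"offset": [-4.1, -23, -1.5], "rot": [0, 0, -15], "gripper": 1},
    {"offset": [-4.9, -27.5, -1.5], "rot": [0, 0, -17], "gripper": 1},
    {"offset": [-5.6, -31.5, -1.5], "rot": [0, 0, -19], "gripper": 1},
  ],
)

```text
time_s: 6.5
position: [0.5159, 0.1353, 0.3568]
tcp_rot: [[0.957, 0.29, -0.004], [0.29, -0.957, 0.001], [-0.004, -0.002, -1.0]]
force: [0.6, -0.3, -2.2]
opening: 0.113
```

```bash
python3 -c "
from h import *
go((.512,.19,.36),Rt(yaw))
go(*place(n=.03,up=.05))"
```

```text
offset cm [ 1.2197 -5.351  -0.3185] rot [-0.113   0.2138 -2.2126] t 6.5 F [ 0.5996 -0.2869 -2.17  ]
offset cm [-7.7355 -4.9378 10.3865] rot [ 0.3716 25.2106 -2.2023] t 6.5 F [ 0.5996 -0.2869 -2.17  ]
```

arm_command(
  targets=[
    {"offset": [1.0, -3, 0], "rot": [0, 0, -2], "gripper": 1},
    {"offset": [1, -5, 0], "rot": [0, 4, -2.2], "gripper": 1},
    {"offset": [-1, -5.3, 0], "rot": [0, 9, -2.2], "gripper": 1},
    {"offset": [-3, -5.3, 0], "rot": [0, 14, -2.2], "gripper": 1},
    {"offset": [-5, -5.2, 1], "rot": [0.2, 19, -2.2], "gripper": 1},
    {"offset": [-7, -5, 2.5], "rot": [0.3, 23, -2.2], "gripper": 1},
    {"offset": [-7.7, -4.9, 4], "rot": [0.4, 25, -2.2], "gripper": 1},
    {"offset": [-7.7, -4.9, 4.5], "rot": [0.4, 25, -2.2], "gripper": 1},
  ],
)

```text
time_s: 7.3
position: [0.4249, 0.1573, 0.3099]
tcp_rot: [[0.861, 0.325, 0.39], [0.295, -0.946, 0.136], [0.413, -0.002, -0.911]]
force: [-0.2, -0.8, -2.7]
opening: 0.117
```

arm_command(
  targets=[
    {"offset": [0, 0, 0], "rot": [0, 0, 0], "gripper": 1},
    {"offset": [0, 0, 0], "rot": [0, 0, 0], "gripper": 1},
  ],
)

```text
time_s: 7.5
position: [0.4317, 0.1575, 0.3137]
tcp_rot: [[0.857, 0.325, 0.401], [0.295, -0.946, 0.136], [0.423, 0.002, -0.906]]
force: [0.9, 0.3, -2.5]
opening: 0.115
```

```bash
python3 -c "
from h import *
go(*place(n=.03,up=.05))
s=bot.read_state();print(s['position'],s['moment'],s['opening'])
a=cap('top','t5');b=cap('side','s5')
r=lambda i:cv2.resize(i[:,:,::-1],None,fx=4,fy=4,interpolation=cv2.INTER_CUBIC)
cv2.imwrite('pics/p5.png',np.hstack([r(a['frame'][155:265,180:275]),r(b['frame'][105:215,180:280])]))"
```

```text
offset cm [-2.8757 -0.402   5.3246] rot [ 0.1466 -0.0521 -0.0859] t 7.5 F [ 0.9212  0.2768 -2.5368]
[0.4317 0.1575 0.3137] [-0.2904  0.4726 -0.0072] 0.11522523783692765
```

View pics/p5.png

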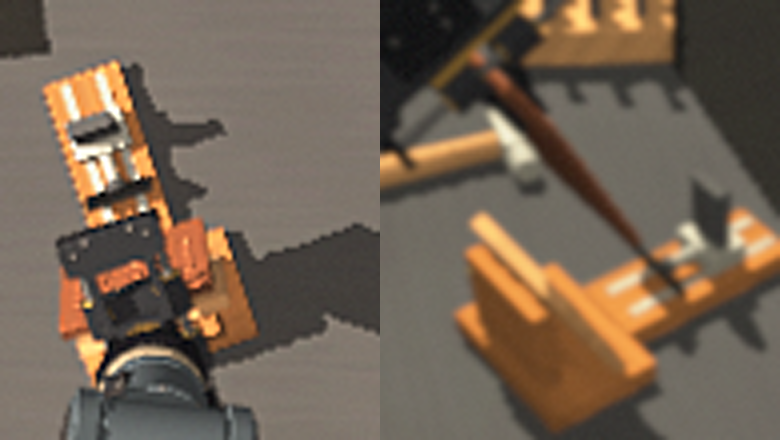

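The top half (left) shows copper relief at (190,255) on the front face. The side half shows the panel leaning back, edge-on, with its foot near (680,295). Copper is outward. I'll compare the predicted corners with the picture.

```bash
python3 -c "
from h import *
a=cap('top');b=cap('side')
s=bot.read_state();R=s['tcp_rot'];px,py,pz=R[:,0],-R[:,1],-R[:,2]
o=s['position']-pz*.1912+py*.009;print('origin',o)
for x in(-.005,.005):
  for y in(-.06,.06):
    for z in(0,.15):
      q=o+px*x+py*y+pz*z;u=proj(b,q);v=proj(a,q)
      print(x,y,z,'side',(u-[180,105])*4+[380,0],'top',(v-[180,155])*4)
"
```

```text
origin [0.5052 0.1919 0.1406]
-0.005 -0.06 0 side [631.9924 247.4786] top [201.27   228.7091]
-0.005 -0.06 0.15 side [541.0276 132.8725] top [211.0675 292.1198]
-0.005 0.06 0 side [546.1403 166.9475] top [ 62.2247 275.48  ]
-0.005 0.06 0.15 side [450.7502  49.8497] top [ 59.8306 343.1617]
0.005 -0.06 0 side [641.6685 238.3138] top [197.3667 217.8333]
0.005 -0.06 0.15 side [551.8984 122.688 ] top [206.8411 280.4161]
0.005 0.06 0 side [555.364  158.2878] top [ 58.0556 264.6651]
0.005 0.06 0.15 side [461.0527  40.2857] top [ 55.2896 331.5306]
```

arm_command(
  targets=[
    {"offset": [-0.8, -0.1, 1.2], "rot": [0, 0, 0], "gripper": 1},
    {"offset": [-1.6, -0.2, 3], "rot": [0, 0, 0], "gripper": 1},
    {"offset": [-2.4, -0.3, 4.8], "rot": [0, 0, 0], "gripper": 1},
    {"offset": [-3.2, -0.4, 6.3], "rot": [0, 0, 0], "gripper": 1},
    {"offset": [-4, -0.4, 7.5], "rot": [0, 0, 0], "gripper": 1},
    {"offset": [-4.3, -0.4, 7.9], "rot": [0, 0, 0], "gripper": 1},
    {"offset": [-4.3, -0.4, 8], "rot": [0, 0, 0], "gripper": 1},
    {"offset": [-4.3, -0.4, 8], "rot": [0, 0, 0], "gripper": 1},
  ],
)

```text
time_s: 8.5
position: [0.4252, 0.1592, 0.2228]
tcp_rot: [[0.857, 0.324, 0.401], [0.295, -0.946, 0.136], [0.424, 0.002, -0.906]]
force: [0.3, 0.5, -2.5]
opening: 0.112
```

```bash
python3 -c "
from h import *
go(*place())
a=cap('top','t6');b=cap('side','s6')
r=lambda i:cv2.resize(i[:,:,::-1],None,fx=4,fy=4,interpolation=cv2.INTER_CUBIC)
cv2.imwrite('pics/p6.png',np.hstack([r(a['frame'][155:265,180:275]),r(b['frame'][125:235,180:280])]))
s=bot.read_state();R=s['tcp_rot'];px,py,pz=R[:,0],-R[:,1],-R[:,2]
o=s['position']-pz*.1912+py*.009
for q in[(.005,-.06,0),(.005,.06,0),(.005,-.06,.15),(-.005,-.06,.15),(-.005,.06,.15)]:
  w=o+R@(np.array(q)*[1,-1,-1]);print(q,'top',(proj(a,w)-[180,155])*4,'side',(proj(b,w)-[180,125])*4+[380,0])
"
```

```text
offset cm [-1.5268 -0.024   2.328 ] rot [ 0.1636 -0.0696 -0.1072] t 8.5 F [ 0.2601  0.5271 -2.452 ]
(0.005, -0.06, 0) top [204.7178 234.8823] side [639.8072 245.255 ]
(0.005, 0.06, 0) top [ 72.1688 279.4492] side [557.9723 165.058 ]
(0.005, -0.06, 0.15) top [214.2886 295.7254] side [554.978 146.155]
(-0.005, -0.06, 0.15) top [218.2776 306.7859] side [544.751 155.798]
(-0.005, 0.06, 0.15) top [ 74.9806 355.1499] side [459.3432  71.9018]
```

View pics/p6.png

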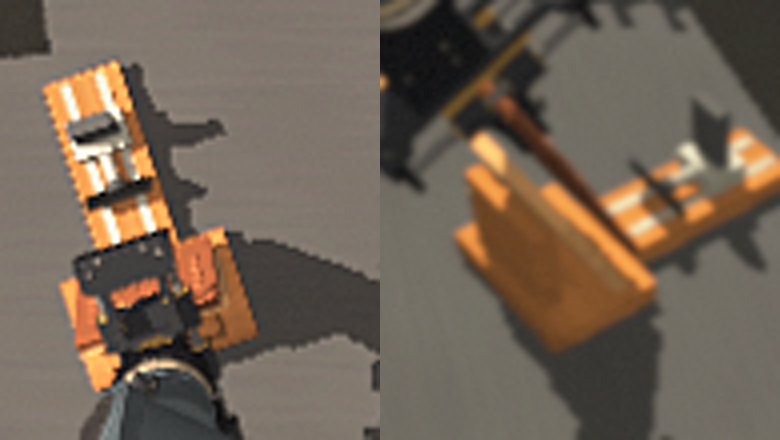

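Both views show the panel just above its seat: foot corners at about (75,284) and (208,235) in the top crop, within 1 px of prediction. It is aligned with the base corners at (60,280) and (225,232). Next is the gentle approach.

arm_command(
  targets=[
    {"offset": [-0.2, 0, 0.4], "rot": [0.1, 0, 0], "gripper": 1},
    {"offset": [-0.4, 0, 0.8], "rot": [0.1, 0, 0], "gripper": 1},
    {"offset": [-0.6, 0, 1.2], "rot": [0.1, 0, 0], "gripper": 1},
    {"offset": [-0.8, 0, 1.5], "rot": [0.1, 0, 0], "gripper": 1},
    {"offset": [-1.0, 0, 1.7], "rot": [0.1, 0, 0], "gripper": 1},
    {"offset": [-1.1, 0, 1.9], "rot": [0.1, 0, 0], "gripper": 1},
    {"offset": [-1.1, 0, 1.9], "rot": [0.1, 0, 0], "gripper": 1},
  ],
)

```text
time_s: 9.3
position: [0.4229, 0.1585, 0.2011]
tcp_rot: [[0.857, 0.325, 0.401], [0.295, -0.946, 0.137], [0.424, 0.0, -0.906]]
force: [-0.0, 0.7, -2.8]
opening: 0.111
```

arm_command(
  targets=[
    {"offset": [0, 0, 0.1], "rot": [0, 0, 0], "gripper": 1},
    {"offset": [0, 0, 0.2], "rot": [0, 0, 0], "gripper": 1},
    {"offset": [0, 0, 0.2], "rot": [0, 0, 0], "gripper": 1},
  ],
)

```text
time_s: 9.6
position: [0.4235, 0.1588, 0.199]
tcp_rot: [[0.857, 0.325, 0.4], [0.295, -0.946, 0.137], [0.423, 0.0, -0.906]]
force: [-0.1, 0.8, -2.6]
opening: 0.115
```

arm_command(
  targets=[
    {"offset": [0, 0, 0.1], "rot": [0, 0, 0], "gripper": 1},
    {"offset": [0, 0, 0.2], "rot": [0, 0, 0], "gripper": 1},
    {"offset": [0, 0, 0.2], "rot": [0, 0, 0], "gripper": 1},
  ],
)

```text
time_s: 9.9
position: [0.424, 0.159, 0.1969]
tcp_rot: [[0.857, 0.325, 0.399], [0.295, -0.946, 0.137], [0.422, -0.0, -0.906]]
force: [0.1, 0.8, -2.7]
opening: 0.109
```

arm_command(
  targets=[
    {"offset": [-0.1, 0, 0], "rot": [0, 0, 0], "gripper": 1},
    {"offset": [-0.2, 0, 0], "rot": [0, 0, 0], "gripper": 1},
    {"offset": [-0.2, 0, 0], "rot": [0, 0, 0], "gripper": 1},
  ],
)

```text
time_s: 10.2
position: [0.422, 0.1584, 0.1961]
tcp_rot: [[0.857, 0.325, 0.399], [0.295, -0.946, 0.138], [0.422, -0.0, -0.907]]
force: [0.5, 0.6, -3.3]
opening: 0.114
```

arm_command(
  targets=[
    {"offset": [-0.1, 0, 0.05], "rot": [0, 0, 0], "gripper": 1},
    {"offset": [-0.15, 0, 0.1], "rot": [0, 0, 0], "gripper": 1},
    {"offset": [-0.15, 0, 0.1], "rot": [0, 0, 0], "gripper": 1},
  ],
)

```text
time_s: 10.5
position: [0.4215, 0.1581, 0.1952]
tcp_rot: [[0.857, 0.325, 0.401], [0.294, -0.946, 0.137], [0.424, 0.0, -0.906]]
force: [-2.6, -0.0, 4.1]
opening: 0.114
```

arm_command(
  targets=[
    {"offset": [0, 0, 0.1], "rot": [0, 0, 0], "gripper": 1},
    {"offset": [0, 0, 0.1], "rot": [0, 0, 0], "gripper": 1},
    {"offset": [0, 0, 0.1], "rot": [0, 0, 0], "gripper": 1},
  ],
)

```text
time_s: 10.8
position: [0.4214, 0.1582, 0.195]
tcp_rot: [[0.856, 0.325, 0.402], [0.295, -0.946, 0.137], [0.425, 0.001, -0.905]]
force: [-7.5, -3.2, 15.8]
opening: 0.113
```

```bash
python3 -c "
from h import *
go(*place());print(bot.read_state()['moment'])"
```

```text
offset cm [ 0.0028  0.0002 -0.0293] rot [ 0.1056 -0.1326 -0.1053] t 10.8 F [-7.5392 -3.2232 15.7752]
[-0.1733  0.3372  0.0032]
```

Contact is felt axially at the foot, at the predicted height (within 0.3 mm). I'll ease off and close onto the slope.

arm_command(
  targets=[
    {"offset": [0, 0, -0.15], "rot": [0, 0, 0], "gripper": 1},
    {"offset": [-0.1, 0, -0.15], "rot": [0, 0, 0], "gripper": 1},
    {"offset": [-0.1, 0, -0.15], "rot": [0, 0, 0], "gripper": 1},
  ],
)

```text
time_s: 11.1
position: [0.4206, 0.1578, 0.1951]
tcp_rot: [[0.857, 0.325, 0.401], [0.294, -0.946, 0.137], [0.424, 0.0, -0.906]]
force: [-1.9, -0.6, 5.6]
opening: 0.112
```

arm_command(
  targets=[
    {"offset": [-0.1, 0, 0], "rot": [0, 0, 0], "gripper": 1},
    {"offset": [-0.1, 0, 0], "rot": [0, 0, 0], "gripper": 1},
    {"offset": [-0.1, 0, 0], "rot": [0, 0, 0], "gripper": 1},
  ],
)

```text
time_s: 11.4
position: [0.4202, 0.1576, 0.1949]
tcp_rot: [[0.856, 0.325, 0.402], [0.294, -0.946, 0.138], [0.425, 0.0, -0.905]]
force: [-1.8, -0.5, 6.0]
opening: 0.114
```

arm_command(
  targets=[
    {"offset": [-0.1, 0, -0.05], "rot": [0, 0, 0], "gripper": 1},
    {"offset": [-0.1, 0, -0.05], "rot": [0, 0, 0], "gripper": 1},
    {"offset": [-0.1, 0, -0.05], "rot": [0, 0, 0], "gripper": 1},
  ],
)

```text
time_s: 11.7
position: [0.4197, 0.1572, 0.1948]
tcp_rot: [[0.856, 0.325, 0.402], [0.295, -0.946, 0.138], [0.425, 0.001, -0.905]]
force: [2.3, 1.4, 4.2]
opening: 0.112
```

arm_command(
  targets=[
    {"offset": [-0.1, 0, 0], "rot": [0, 0, 0], "gripper": 1},
    {"offset": [-0.1, 0, 0], "rot": [0, 0, 0], "gripper": 1},
    {"offset": [-0.1, 0, 0], "rot": [0, 0, 0], "gripper": 1},
  ],
)

```text
time_s: 12.0
position: [0.4195, 0.1571, 0.1947]
tcp_rot: [[0.855, 0.326, 0.403], [0.295, -0.945, 0.138], [0.426, 0.001, -0.905]]
force: [3.5, 2.8, 4.4]
opening: 0.112
```

The slope contact is felt (lateral force 6–7 N, motion stalled). Release.

arm_command(
  targets=[
    {"offset": [0.1, 0, 0], "rot": [0, 0, 0], "gripper": 0.85},
    {"offset": [0.1, 0, 0], "rot": [0, 0, 0], "gripper": 0.8},
    {"offset": [0.1, 0, 0], "rot": [0, 0, 0], "gripper": 0.7},
    {"offset": [0.1, 0, 0], "rot": [0, 0, 0], "gripper": 0.6},
    {"offset": [0.1, 0, 0], "rot": [0, 0, 0], "gripper": 0.6},
    {"offset": [0.1, 0, 0], "rot": [0, 0, 0], "gripper": 0.6},
  ],
)

```text
time_s: 12.6
position: [0.4182, 0.1571, 0.1941]
tcp_rot: [[0.857, 0.325, 0.399], [0.295, -0.946, 0.137], [0.422, -0.0, -0.907]]
force: [-0.0, -0.1, -1.0]
opening: 0.388
```

arm_command(
  targets=[
    {"offset": [0, 0, 0], "rot": [0, 0, 0], "gripper": 0.6},
    {"offset": [0, 0, -0.5], "rot": [0, 0, 0], "gripper": 0.6},
    {"offset": [0, 0, -1.5], "rot": [0, 0, 0], "gripper": 0.6},
    {"offset": [0, 0, -3], "rot": [0, 0, 0], "gripper": 0.6},
    {"offset": [0, 0, -5], "rot": [0, 0, 0], "gripper": 0.6},
    {"offset": [0, 0, -7], "rot": [0, 0, 0], "gripper": 0.6},
    {"offset": [0, 0, -9], "rot": [0, 0, 0], "gripper": 0.6},
    {"offset": [0, 0, -9], "rot": [0, 0, 0], "gripper": 0.6},
  ],
)

```text
time_s: 13.4
position: [0.3822, 0.1447, 0.2776]
tcp_rot: [[0.855, 0.326, 0.403], [0.295, -0.946, 0.138], [0.426, 0.001, -0.905]]
force: [-0.3, -0.6, 0.3]
opening: 0.401
```

```bash
python3 -c "
from h import *
s=bot.read_state();print(s)
a=cap('top','t7');b=cap('side','s7')
r=lambda i:cv2.resize(i[:,:,::-1],None,fx=4,fy=4,interpolation=cv2.INTER_CUBIC)
cv2.imwrite('pics/p7.png',np.hstack([r(a['frame'][155:265,180:275]),r(b['frame'][125:235,180:280])]))
P,R=place()
o=P+R[:,2]*.1912-R[:,1]*.009*-1
o=P+R[:,2]*.1912+R[:,1]*-.009
for q in[(.005,-.06,0),(.005,.06,0),(.005,-.06,.15),(-.005,-.06,.15),(-.005,.06,.15)]:
  w=o+R@(np.array(q)*[1,-1,-1]);print(q,'top',(proj(a,w)-[180,155])*4,'side',(proj(b,w)-[180,125])*4+[380,0])
"
```

```text
{'time_s': 13.4, 'joint_positions': array([  0.2539,   9.8577, 126.6219,  22.3447,  20.9231, -38.1019]), 'qvel': array([ 0.1483,  3.0408, -0.0039,  2.8274, -2.6339, -2.6383]), 'tau': array([  0.0929, -21.7415, -11.7097,   0.1855,  -0.9335,   0.2547]), 'position': array([0.3822, 0.1447, 0.2776]), 'tcp_rot': array([[ 0.8553,  0.3256,  0.4031],
       [ 0.2951, -0.9455,  0.1376],
       [ 0.4259,  0.0013, -0.9048]]), 'force': array([-0.3442, -0.5552,  0.3251]), 'moment': array([-0.1729,  0.2519, -0.0045]), 'opening': 0.4014699958152253}
(0.005, -0.06, 0) top [208.1878 242.3258] side [637.0632 272.0686]
(0.005, 0.06, 0) top [ 77.6706 286.5867] side [556.1936 191.6977]
(0.005, -0.06, 0.15) top [218.3091 302.3201] side [553.9928 177.6404]
(-0.005, -0.06, 0.15) top [222.2474 313.1953] side [543.9364 187.1366]
(-0.005, 0.06, 0.15) top [ 81.3099 361.1808] side [459.5078 102.8289]
```

View pics/p7.png

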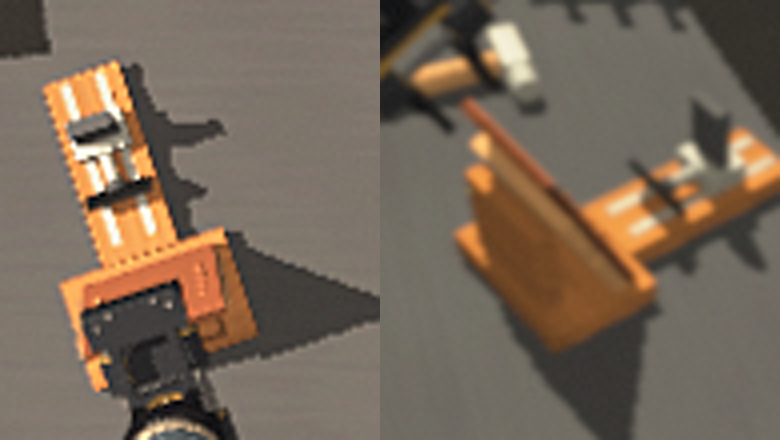

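The panel sits on the slope, copper out: foot corners at about (83,287) and (213,243) in the top crop, midpoint (148,265), on the rail's centre line (about (148,262)). The side view shows it flat along the board. Next: closed fingers, turned 90°, go behind the fin.

```bash
python3 -c "
from h import *
W=Rt(yaw+90)
go((.45,.17,.34),W); go((.651,.242,.34),W)
"
```

```text
offset cm [ 9.2278 -0.1928 -2.7323] rot [ 19.7031 -19.6395 -88.5524] t 13.5 F [-0.2575  1.4535  0.4379]
offset cm [28.5646 -0.4667  6.3155] rot [ 19.7031 -19.6395 -88.5524] t 13.5 F [-0.2575  1.4535  0.4379]
```

arm_command(
  targets=[
    {"offset": [2, 0, -2.7], "rot": [2, -2, -8], "gripper": 1},
    {"offset": [5, -0.1, -2.7], "rot": [3.8, -3.8, -16], "gripper": 1},
    {"offset": [9.2, -0.2, -2.7], "rot": [5.5, -5.5, -24], "gripper": 1},
    {"offset": [13, -0.3, -1], "rot": [7, -7, -32], "gripper": 1},
    {"offset": [17, -0.3, 1], "rot": [9, -9, -40], "gripper": 1},
    {"offset": [21, -0.4, 3], "rot": [11, -11, -48], "gripper": 1},
    {"offset": [25, -0.5, 4.6], "rot": [12.5, -12.5, -56], "gripper": 1},
    {"offset": [28.6, -0.5, 6.3], "rot": [14, -14, -64], "gripper": 1},
  ],
)

```text
time_s: 14.3
position: [0.6532, 0.2434, 0.3373]
tcp_rot: [[0.086, 0.993, 0.083], [0.99, -0.094, 0.104], [0.111, 0.073, -0.991]]
force: [0.0, -1.3, -0.1]
opening: 0.009
```

```bash
python3 -c "
from h import *
W=Rt(yaw+90)
go((.651,.242,.28),W);s=bot.read_state();print(s['position'],s['opening'],s['joint_positions'])
"
```

```text
offset cm [-0.7999 -0.6257  5.6439] rot [  5.5012  -5.4089 -24.238 ] t 14.3 F [ 0.0069 -1.3038 -0.0827]
[0.6532 0.2434 0.3373] 0.008665213631051362 [  9.5248  31.579   72.2119   5.4199  70.5798 -76.8526]
```

arm_command(
  targets=[
    {"offset": [-0.8, -0.6, 2], "rot": [2, -2, -8], "gripper": 1},
    {"offset": [-0.8, -0.6, 4], "rot": [3.6, -3.6, -16], "gripper": 1},
    {"offset": [-0.8, -0.6, 5.6], "rot": [5.5, -5.4, -24.2], "gripper": 1},
    {"offset": [-0.8, -0.6, 5.6], "rot": [5.5, -5.4, -24.2], "gripper": 1},
    {"offset": [-0.8, -0.6, 5.6], "rot": [5.5, -5.4, -24.2], "gripper": 1},
  ],
)

```text
time_s: 14.8
position: [0.6491, 0.2413, 0.2809]
tcp_rot: [[-0.319, 0.948, 0.0], [0.948, 0.319, 0.002], [0.002, 0.001, -1.0]]
force: [0.3, 0.6, -0.2]
opening: 0.005
```

```bash
python3 -c "
from h import *
W=Rt(yaw+90)
go((.651,.242,.131),W);s=bot.read_state();print(s['position'],s['moment'])
a=cap('top','t8');b=cap('side','s8')
r=lambda i:cv2.resize(i[:,:,::-1],None,fx=4,fy=4,interpolation=cv2.INTER_CUBIC)
cv2.imwrite('pics/p8.png',np.hstack([r(a['frame'][155:265,180:275]),r(b['frame'][105:235,200:300])[:440]]))
"
```

```text
offset cm [-0.0187  0.1909 14.9934] rot [ 0.0361 -0.0897 -0.521 ] t 14.8 F [ 0.2643  0.5663 -0.1634]
[0.6491 0.2413 0.2809] [ 0.038   0.0872 -0.0011]
```

View pics/p8.png

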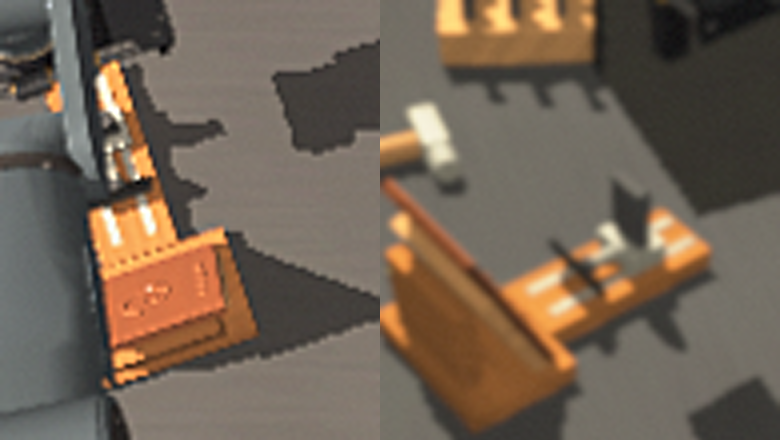

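Panel unchanged with its spiral visible at (145,300); the fin is at (110,135) and the gripper is up past it. Next: lower behind the fin.

arm_command(
  targets=[
    {"offset": [0, 0.2, 3], "rot": [0, 0, -0.5], "gripper": 1},
    {"offset": [0, 0.2, 6], "rot": [0, 0, -0.5], "gripper": 1},
    {"offset": [0, 0.2, 9], "rot": [0, 0, -0.5], "gripper": 1},
    {"offset": [0, 0.2, 12], "rot": [0, 0, -0.5], "gripper": 1},
    {"offset": [0, 0.2, 14], "rot": [0, 0, -0.5], "gripper": 1},
    {"offset": [0, 0.2, 15], "rot": [0, 0, -0.5], "gripper": 1},
    {"offset": [0, 0.2, 15], "rot": [0, 0, -0.5], "gripper": 1},
  ],
)

```text
time_s: 15.6
position: [0.6512, 0.2414, 0.1323]
tcp_rot: [[-0.328, 0.945, 0.001], [0.945, 0.328, 0.001], [0.001, 0.002, -1.0]]
force: [0.2, -0.1, 0.3]
opening: 0.008
```

arm_command(
  targets=[
    {"offset": [0, -0.5, 0], "rot": [0, 0, 0], "gripper": 1},
    {"offset": [0, -1, 0], "rot": [0, 0, 0], "gripper": 1},
    {"offset": [0, -1.5, 0], "rot": [0, 0, 0], "gripper": 1},
    {"offset": [0, -1.5, 0], "rot": [0, 0, 0], "gripper": 1},
  ],
)

```text
time_s: 16.0
position: [0.6367, 0.2367, 0.1338]
tcp_rot: [[-0.329, 0.944, 0.003], [0.944, 0.329, 0.001], [0.0, 0.003, -1.0]]
force: [0.0, 0.8, -0.4]
opening: 0.004
```

arm_command(
  targets=[
    {"offset": [0, -0.5, 0], "rot": [0, 0, 0], "gripper": 1},
    {"offset": [0, -1, 0], "rot": [0, 0, 0], "gripper": 1},
    {"offset": [0, -1.5, 0], "rot": [0, 0, 0], "gripper": 1},
    {"offset": [0, -2, 0], "rot": [0, 0, 0], "gripper": 1},
  ],
)

```text
time_s: 16.4
position: [0.6212, 0.2311, 0.1335]
tcp_rot: [[-0.329, 0.944, 0.011], [0.944, 0.329, 0.003], [-0.0, 0.011, -1.0]]
force: [5.4, 3.7, -3.2]
opening: 0.011
```

arm_command(
  targets=[
    {"offset": [0, -0.5, 0], "rot": [0, 0, 0], "gripper": 1},
    {"offset": [0, -1, 0], "rot": [0, 0, 0], "gripper": 1},
    {"offset": [0, -1.5, 0], "rot": [0, 0, 0], "gripper": 1},
    {"offset": [0, -2, 0], "rot": [0, 0, 0], "gripper": 1},
  ],
)

```text
time_s: 16.8
position: [0.6025, 0.2245, 0.1335]
tcp_rot: [[-0.329, 0.944, 0.011], [0.944, 0.329, 0.003], [-0.0, 0.012, -1.0]]
force: [6.1, 2.9, -2.2]
opening: 0.004
```

arm_command(
  targets=[
    {"offset": [0, -0.4, 0], "rot": [0, 0, 0], "gripper": 1},
    {"offset": [0, -0.7, 0], "rot": [0, 0, 0], "gripper": 1},
    {"offset": [0, -1, 0], "rot": [0, 0, 0], "gripper": 1},
  ],
)

```text
time_s: 17.1
position: [0.5931, 0.2212, 0.1335]
tcp_rot: [[-0.329, 0.944, 0.011], [0.944, 0.329, 0.003], [-0.001, 0.012, -1.0]]
force: [5.6, 2.0, -1.9]
opening: 0.007
```

arm_command(
  targets=[
    {"offset": [0, -0.2, 0], "rot": [0, 0, 0], "gripper": 1},
    {"offset": [0, -0.4, 0], "rot": [0, 0, 0], "gripper": 1},
  ],
)

```text
time_s: 17.3
position: [0.5893, 0.2198, 0.1334]
tcp_rot: [[-0.329, 0.944, 0.011], [0.944, 0.329, 0.003], [-0.001, 0.011, -1.0]]
force: [5.5, 2.3, -2.6]
opening: 0.007
```

arm_command(
  targets=[
    {"offset": [0, -0.2, 0], "rot": [0, 0, 0], "gripper": 1},
    {"offset": [0, -0.4, 0], "rot": [0, 0, 0], "gripper": 1},
  ],
)

```text
time_s: 17.5
position: [0.5856, 0.2185, 0.1334]
tcp_rot: [[-0.329, 0.944, 0.011], [0.944, 0.329, 0.003], [-0.001, 0.012, -1.0]]
force: [5.4, 2.8, -2.2]
opening: 0.007
```

arm_command(
  targets=[
    {"offset": [0, -0.2, 0], "rot": [0, 0, 0], "gripper": 1},
    {"offset": [0, -0.4, 0], "rot": [0, 0, 0], "gripper": 1},
  ],
)

```text
time_s: 17.7
position: [0.5819, 0.2172, 0.1335]
tcp_rot: [[-0.329, 0.944, 0.011], [0.944, 0.329, 0.003], [-0.001, 0.012, -1.0]]
force: [6.2, 2.1, -2.0]
opening: 0.006
```

arm_command(
  targets=[
    {"offset": [0, -0.2, 0], "rot": [0, 0, 0], "gripper": 1},
    {"offset": [0, -0.3, 0], "rot": [0, 0, 0], "gripper": 1},
  ],
)

```text
time_s: 17.9
position: [0.5789, 0.2162, 0.1335]
tcp_rot: [[-0.329, 0.944, 0.011], [0.944, 0.329, 0.003], [-0.001, 0.011, -1.0]]
force: [5.1, 2.1, -3.2]
opening: 0.006
```

arm_command(
  targets=[
    {"offset": [0, -0.2, 0], "rot": [0, 0, 0], "gripper": 1},
    {"offset": [0, -0.3, 0], "rot": [0, 0, 0], "gripper": 1},
  ],
)

```text
time_s: 18.1
position: [0.5762, 0.2152, 0.1335]
tcp_rot: [[-0.329, 0.944, 0.011], [0.944, 0.329, 0.003], [-0.001, 0.011, -1.0]]
force: [5.3, 3.0, -2.3]
opening: 0.005
```

arm_command(
  targets=[
    {"offset": [0, -0.2, 0], "rot": [0, 0, 0], "gripper": 1},
    {"offset": [0, -0.3, 0], "rot": [0, 0, 0], "gripper": 1},
  ],
)

```text
time_s: 18.3
position: [0.5733, 0.2142, 0.1335]
tcp_rot: [[-0.329, 0.944, 0.011], [0.944, 0.329, 0.003], [-0.001, 0.011, -1.0]]
force: [5.3, 1.7, -1.6]
opening: 0.012
```

arm_command(
  targets=[
    {"offset": [0, -0.2, 0], "rot": [0, 0, 0], "gripper": 1},
    {"offset": [0, -0.3, 0], "rot": [0, 0, 0], "gripper": 1},
  ],
)

```text
time_s: 18.5
position: [0.5706, 0.2132, 0.1335]
tcp_rot: [[-0.329, 0.944, 0.011], [0.944, 0.329, 0.003], [-0.001, 0.011, -1.0]]
force: [6.5, 3.0, -1.9]
opening: 0.006
```

```bash
python3 -c "
from h import *
b=cap('side','s9');cv2.imwrite('pics/p9.png',cv2.resize(b['frame'][140:230,190:300,::-1],None,fx=6,fy=6,interpolation=cv2.INTER_CUBIC))
"
```

```text
(no output)
```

View pics/p9.png

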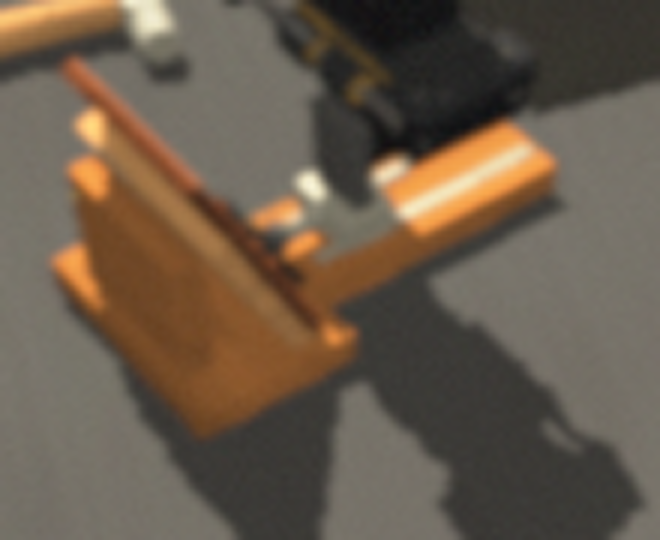

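The pad at (265,235) is now right at the panel's foot. From here, 2 mm steps while watching the force (drag about 6 N so far, last reading 7.1 N).

arm_command(
  targets=[
    {"offset": [0, -0.1, 0], "rot": [0, 0, 0], "gripper": 1},
    {"offset": [0, -0.2, 0], "rot": [0, 0, 0], "gripper": 1},
  ],
)

```text
time_s: 18.75
position: [0.5688, 0.2126, 0.1334]
tcp_rot: [[-0.329, 0.944, 0.011], [0.944, 0.329, 0.003], [-0.001, 0.012, -1.0]]
force: [6.0, 1.5, -2.4]
opening: 0.002
```

arm_command(
  targets=[
    {"offset": [0, -0.1, 0], "rot": [0, 0, 0], "gripper": 1},
    {"offset": [0, -0.2, 0], "rot": [0, 0, 0], "gripper": 1},
  ],
)

```text
time_s: 18.95
position: [0.5669, 0.2119, 0.1334]
tcp_rot: [[-0.329, 0.944, 0.011], [0.944, 0.329, 0.003], [-0.001, 0.012, -1.0]]
force: [5.7, 2.7, -1.5]
opening: 0.007
```

arm_command(
  targets=[
    {"offset": [0, -0.1, 0], "rot": [0, 0, 0], "gripper": 1},
    {"offset": [0, -0.2, 0], "rot": [0, 0, 0], "gripper": 1},
  ],
)

```text
time_s: 19.15
position: [0.5654, 0.2114, 0.1335]
tcp_rot: [[-0.328, 0.944, 0.012], [0.945, 0.328, 0.004], [-0.001, 0.013, -1.0]]
force: [5.8, 4.2, -3.1]
opening: 0.006
```

arm_command(
  targets=[
    {"offset": [0, -0.1, 0], "rot": [0, 0, 0], "gripper": 1},
    {"offset": [0, -0.2, 0], "rot": [0, 0, 0], "gripper": 1},
  ],
)

```text
time_s: 19.35
position: [0.5639, 0.2109, 0.1335]
tcp_rot: [[-0.328, 0.944, 0.013], [0.945, 0.328, 0.004], [-0.001, 0.014, -1.0]]
force: [7.1, 3.4, -3.9]
opening: 0.004
```

arm_command(
  targets=[
    {"offset": [0, -0.1, 0], "rot": [0, 0, 0], "gripper": 1},
    {"offset": [0, -0.2, 0], "rot": [0, 0, 0], "gripper": 1},
  ],
)

```text
time_s: 19.55
position: [0.5624, 0.2104, 0.1335]
tcp_rot: [[-0.328, 0.944, 0.014], [0.945, 0.328, 0.004], [-0.001, 0.015, -1.0]]
force: [8.3, 4.0, -4.2]
opening: 0.004
```

arm_command(
  targets=[
    {"offset": [0, -0.1, 0], "rot": [0, 0, 0], "gripper": 1},
    {"offset": [0, -0.2, 0], "rot": [0, 0, 0], "gripper": 1},
  ],
)

```text
time_s: 19.75
position: [0.5608, 0.2098, 0.1335]
tcp_rot: [[-0.328, 0.944, 0.015], [0.945, 0.328, 0.004], [-0.001, 0.016, -1.0]]
force: [8.7, 4.4, -3.8]
opening: 0.002
```

arm_command(
  targets=[
    {"offset": [0, -0.1, 0], "rot": [0, 0, 0], "gripper": 1},
    {"offset": [0, -0.1, 0], "rot": [0, 0, 0], "gripper": 1},
    {"offset": [0, -0.1, 0], "rot": [0, 0, 0], "gripper": 1},
    {"offset": [0, -0.1, 0], "rot": [0, 0, 0], "gripper": 1},
  ],
)

```text
time_s: 20.15
position: [0.5599, 0.2094, 0.1335]
tcp_rot: [[-0.328, 0.944, 0.015], [0.945, 0.328, 0.004], [-0.001, 0.016, -1.0]]
force: [8.3, 4.1, -4.3]
opening: 0.007
```

The spring force has risen by about 3–3.5 N over about 7 mm of travel: firm, not bottomed. Back off and go up.

arm_command(
  targets=[
    {"offset": [0, 0.3, 0], "rot": [0, 0, 0], "gripper": 1},
    {"offset": [0, 0.8, 0], "rot": [0, 0, 0], "gripper": 1},
    {"offset": [0, 2, 0], "rot": [0, 0, 0], "gripper": 1},
    {"offset": [0, 3.5, 0], "rot": [0, 0, 0], "gripper": 1},
    {"offset": [0, 5, -2], "rot": [0, 0, 0], "gripper": 1},
    {"offset": [0, 6, -6], "rot": [0, 0, 0], "gripper": 1},
    {"offset": [0, 10, -10], "rot": [0, 0, 0], "gripper": 1},
    {"offset": [0, 14, -14], "rot": [0, 0, 0], "gripper": 1},
  ],
)

```text
time_s: 20.95
position: [0.6777, 0.2511, 0.2647]
tcp_rot: [[-0.329, 0.944, -0.001], [0.944, 0.329, 0.0], [0.0, -0.0, -1.0]]
force: [2.3, 0.2, -0.0]
opening: 0.006
```

arm_command(
  targets=[
    {"offset": [-8, 4, -4], "rot": [0, 0, 0], "gripper": 1},
    {"offset": [-8, 4, -4], "rot": [0, 0, 0], "gripper": 1},
    {"offset": [-12, 4, -4], "rot": [0, 0, 0], "gripper": 1},
    {"offset": [-16, 4, -4], "rot": [0, 0, 0], "gripper": 1},
    {"offset": [-20, 4, -4], "rot": [0, 0, 0], "gripper": 1},
    {"offset": [-20, 4, -4], "rot": [0, 0, 0], "gripper": 1},
    {"offset": [-20, 4, -4], "rot": [0, 0, 0], "gripper": 1},
  ],
)

```text
time_s: 21.65
position: [0.7812, 0.0741, 0.3027]
tcp_rot: [[-0.327, 0.945, -0.0], [0.945, 0.327, 0.002], [0.002, 0.0, -1.0]]
force: [-0.2, 0.4, 0.4]
opening: 0.002
```

Run:
```python
from h import *
a=cap('top','t10');b=cap('side','s10')
s=bot.read_state();print(s['time_s'],s['position'],s['force'],s['qvel'])
old={'top':cv2.imread('pics/t8.png'),'side':cv2.imread('pics/s8.png')};o7={'top':cv2.imread('pics/t7.png'),'side':cv2.imread('pics/s7.png')}
A=a['frame'][:,:,::-1].astype(int)
# copper/dark outline of panel in top view, compared with picture after placing (t8)
for n,c,r in(('top',a,(215,250,208,240)),('side',b,(140,205,195,240))):
    d=np.abs(c['frame'][:,:,::-1].astype(int)-old[n].astype(int)).sum(2)[r[0]:r[1],r[2]:r[3]]
    print(n,'changed px',(d>60).sum(),'of',d.size,np.argwhere(d>60).mean(0) if (d>60).any() else '')
hsv=cv2.cvtColor(a['frame'],cv2.COLOR_RGB2HSV);roi=hsv[205:255,190:245];
m=((roi[...,0]<12)&(roi[...,1]>120)&(roi[...,2]>80)).astype(np.uint8)
m=cv2.morphologyEx(m,cv2.MORPH_OPEN,np.ones((3,3)))
c=max(cv2.findContours(m,0,2)[0],key=cv2.contourArea);R=cv2.minAreaRect(c)
box=cv2.boxPoints(R)+[190,205];print(R,box)
for q in box: print(onz(a,*q,.022)[:2],onz(a,*q,.158)[:2])
```

```text
21.75 [0.7809 0.0765 0.3032] [1.1321 0.0655 1.0412] [ 1.1652 -0.3285 -0.1305 -0.2005 -0.2268 -0.0548]
top changed px 1072 of 1120 [16.3022 15.1427]
side changed px 98 of 2925 [37.3265 41.5714]Traceback (most recent call last):
  File "<stdin>", line 13, in <module>
ValueError: max() iterable argument is empty
```

arm_command(
  targets=[
    {"offset": [-1, -4, -1], "rot": [0, 0, 0], "gripper": 1},
    {"offset": [-3, -8, -3], "rot": [0, 0, 0], "gripper": 1},
    {"offset": [-5, -12, -5], "rot": [0, 0, 0], "gripper": 1},
    {"offset": [-8, -16, -5], "rot": [0, 0, 0], "gripper": 1},
    {"offset": [-11, -20, -5], "rot": [0, 0, 0], "gripper": 1},
    {"offset": [-14, -23, -5], "rot": [0, 0, 0], "gripper": 1},
    {"offset": [-14, -23, -5], "rot": [0, 0, 0], "gripper": 1},
    {"offset": [-14, -23, -5], "rot": [0, 0, 0], "gripper": 1},
  ],
)

```text
time_s: 22.55
position: [0.6102, -0.1318, 0.3535]
tcp_rot: [[-0.329, 0.944, 0.003], [0.944, 0.329, 0.002], [0.001, 0.003, -1.0]]
force: [-0.0, 0.5, 0.6]
opening: 0.004
```

Run:
```python
from h import *
a=cap('top','t11');b=cap('side','s11')
s=bot.read_state();print(s['time_s'],s['position'],s['force'])
r=lambda i:cv2.resize(i[:,:,::-1],None,fx=4,fy=4,interpolation=cv2.INTER_CUBIC)
cv2.imwrite('pics/p11.png',np.hstack([r(a['frame'][155:265,180:275]),r(b['frame'][125:235,180:280])]))
P,R=place();o=P+R[:,2]*.1912+R[:,1]*-.009
for q in[(.005,-.06,0),(.005,.06,0),(.005,-.06,.15),(.005,.06,.15),(-.005,.06,.15)]:
  w=o+R@(np.array(q)*[1,-1,-1]);print(q,'top',(proj(a,w)-[180,155])*4,'side',(proj(b,w)-[180,125])*4+[380,0])
```

```text
22.65 [ 0.6109 -0.1307  0.3532] [-0.0655 -0.5872 -0.5685]
(0.005, -0.06, 0) top [208.1878 242.3258] side [637.0632 272.0686]
(0.005, 0.06, 0) top [ 77.6706 286.5867] side [556.1936 191.6977]
(0.005, -0.06, 0.15) top [218.3091 302.3201] side [553.9928 177.6404]
(0.005, 0.06, 0.15) top [ 77.0986 350.3677] side [469.0796  93.873 ]
(-0.005, 0.06, 0.15) top [ 81.3099 361.1808] side [459.5078 102.8289]
```

Run:
```python
import cv2,numpy as np
def box(f,x0,x1,y0,y1):
    h=cv2.cvtColor(cv2.imread(f),cv2.COLOR_BGR2HSV)[y0:y1,x0:x1]
    print(f,h[27,20],h[20,27])
    m=((h[...,0]<11)&(h[...,1]>100)).astype(np.uint8)
    cs=cv2.findContours(m,0,2)[0]
    c=max(cs,key=cv2.contourArea);R=cv2.minAreaRect(c);print(R,((cv2.boxPoints(R)+[x0-180,y0-155])*4).round(0).tolist())
for f in('pics/t8.png','pics/t11.png'): box(f,185,250,205,260)
s=[cv2.imread('pics/s%d.png'%k).astype(int) for k in(8,11)]
d=(np.abs(s[0]-s[1]).sum(2)>60)
ys,xs=np.nonzero(d[140:215,195:240]);print('side diff',len(xs),(xs.min()+195,xs.max()+195,ys.min()+140,ys.max()+140) if len(xs) else '')
# panel top-left region only (upper end of the panel in side view)
print('upper end diff',d[135:165,185:215].sum())
```

```text
pics/t8.png [100 130  45] [  9 170 216]
((35.1729736328125, 24.062164306640625), (18.600934982299805, 32.2024040222168), 72.89727020263672) [[88.0, 280.0], [211.0, 242.0], [233.0, 313.0], [110.0, 351.0]]
pics/t11.png [  9 171 201] [  9 157 145]
((31.77397346496582, 25.397258758544922), (18.141376495361328, 40.496238708496094), 69.44395446777344) [[59.0, 296.0], [210.0, 239.0], [236.0, 307.0], [84.0, 364.0]]
side diff 104 (np.int64(230), np.int64(239), np.int64(159), np.int64(187))
upper end diff 0
```

```bash
python3 -c "
from rig import ticket
print(ticket.hand_in())"
```

```text
the job is handed in; nothing more can be done
None
```

I leaned the copper-faced panel on the work rest, pushed the toe jaw up to its foot, left it holding, and handed the job in. No verdict was reported. The robot's clock stood at about 22.7 s at my last check before handing in.

- **Panel:** I took the smallest slab from the rack's far slot. I lowered it gently onto the rest, with a peak contact of about 18 N at the foot, pressed it lightly back onto the slope and let go. It looked centred to about 3 mm, with the copper relief facing outward.
- **Toe jaw:** I pushed the fin with closed fingers. The force rose from about 6 N drag to 9.2–9.7 N over about 7 mm after contact. That puts the pad pressure at roughly 3 to 4 N, and I then backed off clear.
- **Last checks:** The side-camera picture from before the jaw closed, compared with one after, showed no change at the panel's upper end and changes only around the pad. The arm was clear, with about 0.8 N on the wrist sensor, which is its usual noise.

**Weaker checks:**
- A colour-mask box drawn on the final top view put the foot edge about 2° off. I put this down to stray pixels, because the corners I read by eye after placing agreed with the rest's direction.
- The last picture could not be viewed because the 12-picture limit had been reached, so the final check was by pixel comparison only.
- I kept the arm clear of the steel plate and the bystanders, but did not measure their positions again at the end.

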